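# Tap down the sold-out flags of three chocolates in order

### The arm

A 6-joint arm with a two-finger parallel gripper is mounted at the origin on a cart in front of the work surface, level with it; the furniture and walls round the work are solid. World frame = base frame: x ahead of the robot, y to its left, z up, the work surface at z = 0. Lengths are in m, angles in rad, forces in N, time in s.
With the tool pointing down it reaches from about 0.3 to 0.95 m from the base axis. Payload 3.1 kg.
Tool frame: the origin (TCP) lies on the mounting face of the last link; the fingertips stand 173 mm ahead of it and the grasp point (between the pads) lies 155 mm ahead of it; z points along the fingers, y is the direction in which the jaws open and shut (so a half turn about z gives the same grasp; the last joint's range is limited). The gripper opens to 85 mm and grips with 20 to 120 N. Pads are 22 mm wide; open, the fingers measure 114 mm over their backs; the gripper's body (76 mm by 85 mm) begins 54 mm behind the grasp point. The pads swing forward as they close: fully open they stand 13 mm farther back than shut.
Start: joints at [-1.317, 0.308, 1.634, -0, 1.2, -0.07], TCP at [0.199, -0.593, 0.405] pointing down, gripper open.
Joint ranges: [-3.06, 3.06], [-0.79, 1.96], [0.05, 2.63], [-1.19, 4.34], [0.05, 2.64], [-2.94, 2.94]. Speed limits (rad/s): [2.79, 2.79, 3.14, 3.14, 3.14, 3.14].

### API

Orientations are given as a unit quaternion [w, x, y, z].
In Python, from rig import ctrl, eyes gives the robot as it stands.
- The arm moves only by the tool servo_tool, never from a script. Its argument "rows" is a list that holds one entry, the list of rows, each a list of 6 numbers: the shift along the tool's x, y, z in m, then the turn, a rotation vector about the tool's x, y, z in degrees. In form: [[[x, y, z, ax, ay, az], ...]]. A call has 1 to 12 rows; each row is the pose to reach, as a shift and turn from the pose commanded when the call began, along the tool's axes at that moment; what a row does not reach only later rows make up. A row lasts 1/10 s, in which the tool goes at most 50 mm and 8.59 degrees, less where a joint would pass 70% of its speed; a pose out of reach is approached as far as the arm can. A call with a gripper value outside its range is refused whole. "grip" is the closure, from 0 (fully open) to 1 (shut), set as the call begins (left out, the last holds). The fingers move at their own pace and stop on an object; the grip force is fixed at half the most. Time passes only in rows, so rows that repeat a pose let the fingers close. It gives the time, the measured TCP pose, the force and the opening at its end, in the units of the state.
- ctrl.get_obs(): the state, without advancing time (a new reading comes with each control period).
- eyes.capture(name): name is "scene" or "top" or "wrist"; returns the picture (400x640x3 uint8, red, green, blue); there is no depth.
- eyes.camera_params(name): a dict with "mtx" (3x3 intrinsics, pixels), "dist" ([k1, k2, p1, p2, k3] as OpenCV has them; the pictures are not rectified), "R" (3x3) and "t" (3): a world point X has camera coordinates R X + t; the wrist camera has in their place "hand_eye" (4x4, takes a point from camera to tool coordinates, whose origin is the TCP and whose axes are the flange's). Camera axes: x right, y down, z forward; pixel columns grow to the right and rows downward; lengths in m; the calibration is good to about 2 mm. A picture is of the moment at which its call begins: read the wrist's pose just before it. camera_params takes no time and is no camera call.
- ctrl.sign_off(): hands the job in, once; it reports no verdict.
The state is a dict: "time_s": time; "joint_pos": joint angles; "dq": joint speeds; "joint_torque": joint torques, N m; "eef_pos": TCP position; "orientation": TCP orientation; "contact_force": force on the tool from outside, world axes, zero at the start; "wrist_torque": the same for the moment, N m; "gripper_width": finger opening in m.
Only numpy, scipy, OpenCV 4.12 (cv2) and the standard library are available. Lean on these libraries where they do the work, as an engineer would, in place of code of your own. Each camera call takes 0.05 s, during which the arm holds its last target.

### The job

Three kinds of chocolate are sold out: mark them so by tapping over the little flag that stands behind each sample on its white stand, so that it lies down flat away from the chocolate - first the domed chocolate's flag, then the striped log's, then the flat rectangular one's. Tap each flag lightly and let it fall; do not grip, lift or shove the stands, and leave the chocolates and everything else on the table where they are.

Things in the scene. Friction and masses are not known exactly. Their poses are not given: they have to be found in the camera images.
- stand_dome: Loose white flag stand (about 0.45 kg) that carries the domed chocolate; the three stands look alike. Foot 140 x 68 x 10 mm; the origin is at table height straight under the hinge line; the foot reaches 68 mm to the front (-x of the stand, roughly towards the robot), where the chocolate lies on it, and 72 mm behind (+x); its y axis runs along the hinge, 19 mm above the table.
- flag_dome_edge (a point): Middle of the free edge of the flag on stand_dome; moves with the flag, 62 mm from the hinge line. With the flag standing it is 79 mm above the table and 15 mm in front (-x) of the hinge line. The flag is a light (30 g) plate with brass rim and blank paper faces, 46 mm wide, 62 mm tall, 4 mm thick, freely hinged on the stand.
- flag_dome (a joint): Hinge of the flag on stand_dome, rad: 0 = standing, leaning 0.25 rad towards the front against its stop; 0.25 = exactly upright; 1.75 = lying down over the back of the foot, its other stop. It tips away from the chocolate (towards +x of the stand); about 0.1 N at the free edge moves it, and once pushed well past upright (0.7 or more) it falls by itself in about a second and stays down.
- chocolate_dome: Loose dark dome-shaped chocolate with a small nut on top, 36 x 36 x 27 mm, lying on the front of the foot of stand_dome (10 mm above the table), 37 mm in front of the hinge line; its origin is the centre of its underside. Only to be looked at.
- stand_log: Loose white flag stand (about 0.45 kg) that carries the striped log; the three stands look alike. Foot 140 x 68 x 10 mm; the origin is at table height straight under the hinge line; the foot reaches 68 mm to the front (-x of the stand, roughly towards the robot), where the chocolate lies on it, and 72 mm behind (+x); its y axis runs along the hinge, 19 mm above the table.
- flag_log_edge (a point): Middle of the free edge of the flag on stand_log; moves with the flag, 62 mm from the hinge line. With the flag standing it is 79 mm above the table and 15 mm in front (-x) of the hinge line. The flag is a light (30 g) plate with brass rim and blank paper faces, 46 mm wide, 62 mm tall, 4 mm thick, freely hinged on the stand.
- flag_log (a joint): Hinge of the flag on stand_log, rad: 0 = standing, leaning 0.25 rad towards the front against its stop; 0.25 = exactly upright; 1.75 = lying down over the back of the foot, its other stop. It tips away from the chocolate (towards +x of the stand); about 0.1 N at the free edge moves it, and once pushed well past upright (0.7 or more) it falls by itself in about a second and stays down.
- chocolate_log: Loose brown log-shaped chocolate with pale stripes across it, 24 x 60 x 25 mm, lying on the front of the foot of stand_log (10 mm above the table), 37 mm in front of the hinge line; its origin is the centre of its underside. Only to be looked at.
- stand_flat: Loose white flag stand (about 0.45 kg) that carries the flat rectangular chocolate; the three stands look alike. Foot 140 x 68 x 10 mm; the origin is at table height straight under the hinge line; the foot reaches 68 mm to the front (-x of the stand, roughly towards the robot), where the chocolate lies on it, and 72 mm behind (+x); its y axis runs along the hinge, 19 mm above the table.
- flag_flat_edge (a point): Middle of the free edge of the flag on stand_flat; moves with the flag, 62 mm from the hinge line. With the flag standing it is 79 mm above the table and 15 mm in front (-x) of the hinge line. The flag is a light (30 g) plate with brass rim and blank paper faces, 46 mm wide, 62 mm tall, 4 mm thick, freely hinged on the stand.
- flag_flat (a joint): Hinge of the flag on stand_flat, rad: 0 = standing, leaning 0.25 rad towards the front against its stop; 0.25 = exactly upright; 1.75 = lying down over the back of the foot, its other stop. It tips away from the chocolate (towards +x of the stand); about 0.1 N at the free edge moves it, and once pushed well past upright (0.7 or more) it falls by itself in about a second and stays down.
- chocolate_flat: Loose flat rectangular brown chocolate with green nut bits, 48 x 56 x 15 mm, lying on the front of the foot of stand_flat (10 mm above the table), 37 mm in front of the hinge line; its origin is the centre of its underside. Only to be looked at.
- tongs: Slim metal tongs, 25 x 175 x 13 mm, lying near the front edge; loose, not part of the job. Origin: centre of its underside.
- tape_roll: Roll of tape, 77 mm across, 19 mm high, on the left; loose, not part of the job. Origin: centre of its underside.
- date_stamp: Wooden hand stamp, 30 x 50 mm, 68 mm high, left of the middle; loose, not part of the job. Origin: centre of its underside.
- gift_box: Small wrapped box, 64 x 64 x 56 mm, on the right; loose, not part of the job. Origin: centre of its underside.
- cocoa_tin: Round tin, 68 mm across, 91 mm high, at the right front; loose, not part of the job. Origin: centre of its underside.
Things that resemble listed ones, but are neither listed nor needed, are in the scene too. What is shaped like the chocolate_flat but purple is not meant.

How it is judged:
By the outcome, as a careful person would: the job done as asked, in the order asked, and still so for the second after the job is handed in, with the robot touching nothing.
It also fails if it takes over 58 s, if anything falls off the work surface, if the arm or the gripper's body presses on something with over 40 N, if the wrist force passes 120 N, or if a joint passes its speed limit or range.

## Working session

There is one attempt and no reset: what is moved stays moved. The work goes in short steps, Python scripts to look and compute and a tool call to move; the robot and the scene stay as the last step left them, time stands still between calls to the robot, and variables do not carry over. Pictures are saved under pics/ and viewed, and the job is handed in when it is done.

Besides the shell and the picture viewer there is one more tool, called as name(argument=value, ...) on one line, values as JSON. servo_tool: Moves the arm, as the interface text tells. Its arguments: {"type":"object","properties":{"rows":{"type":"array"},"grip":{"type":"number"}},"required":["rows"]}

```bash
mkdir -p pics
python3 - <<'E'
from rig import ctrl, eyes
import cv2
for n in ("scene","top"):
    im=eyes.capture(n); cv2.imwrite(f"pics/{n}1.png",cv2.cvtColor(im,cv2.COLOR_RGB2BGR))
    p=eyes.camera_params(n); print(n,p)
print(eyes.camera_params("wrist"))
print(ctrl.get_obs())
E
```

```text
scene {'mtx': array([[455.43900127,   0.        , 315.23931965],
       [  0.        , 455.43900127, 197.47591045],
       [  0.        ,   0.        ,   1.        ]]), 'dist': array([-0.12390453,  0.        ,  0.        ,  0.        ,  0.        ]), 'R': array([[-0.60397598, -0.79689122, -0.01331901],
       [-0.38644833,  0.30742875, -0.86956613],
       [ 0.69704426, -0.52004995, -0.49363687]]), 't': array([0.32627231, 0.28230127, 0.74453234])}
top {'mtx': array([[409.79042817,   0.        , 319.01626665],
       [  0.        , 409.79042817, 204.75577568],
       [  0.        ,   0.        ,   1.        ]]), 'dist': array([-0.04275577,  0.        ,  0.        ,  0.        ,  0.        ]), 'R': array([[ 0.01864892, -0.99946617, -0.02682514],
       [-0.99702657, -0.01658365, -0.07525293],
       [ 0.0747679 ,  0.02814876, -0.9968036 ]]), 't': array([-1.06249377e-03,  5.67470995e-01,  1.28448645e+00])}
{'mtx': array([[343.13616523,   0.        , 316.57062698],
       [  0.        , 343.13616523, 201.94795908],
       [  0.        ,   0.        ,   1.        ]]), 'dist': array([-0.00
[... 414 characters left out ...]
}
{'time_s': 0.1, 'joint_pos': array([-1.31669977e+00,  3.08899845e-01,  1.63505608e+00,  3.05607933e-05,
        1.19969456e+00, -6.96765836e-02]), 'dq': array([-0.0007363 , -0.00130455, -0.00353761,  0.00099534,  0.00011772,
       -0.00021896]), 'joint_torque': array([-9.00382947e-04, -4.16409945e+01, -2.77644002e+01, -1.49153852e-04,
        4.00301273e-03, -4.55632247e-06]), 'eef_pos': array([ 0.19873647, -0.59215681,  0.40357432]), 'orientation': array([-1.02585307e-03,  9.86925334e-01,  1.61174829e-01, -8.05676589e-05]), 'contact_force': array([-0.25027698,  0.04412602,  0.39153836]), 'wrist_torque': array([ 0.01556251, -0.00842322, -0.02267365]), 'gripper_width': 0.08536949664554871}
```

View pics/scene1.png

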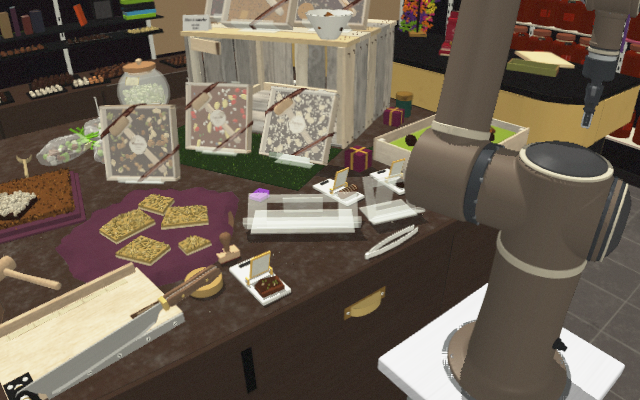

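View pics/top1.png

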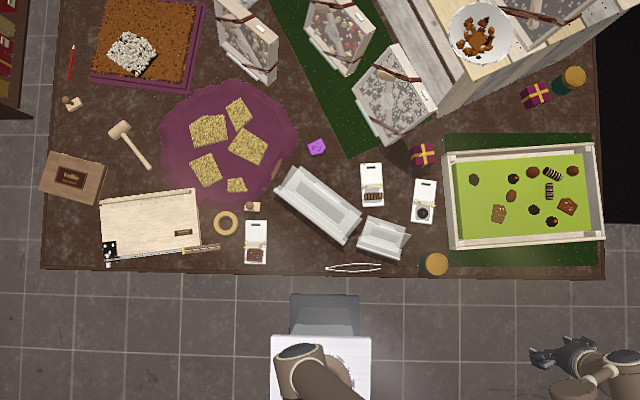

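Run:
```python
import cv2,numpy as np
t=cv2.imread("pics/top1.png"); s=cv2.imread("pics/scene1.png")
cv2.imwrite("pics/c1.png",np.vstack([cv2.resize(t[150:275,340:460],None,fx=4.6,fy=4.6,interpolation=cv2.INTER_CUBIC)]))
cv2.imwrite("pics/c2.png",cv2.resize(t[200:280,210:300],None,fx=6,fy=6,interpolation=cv2.INTER_CUBIC))
cv2.imwrite("pics/c3.png",cv2.resize(s[140:310,220:430],None,fx=3.5,fy=3.5,interpolation=cv2.INTER_CUBIC))
```

```text
(no output)
```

View pics/c1.png

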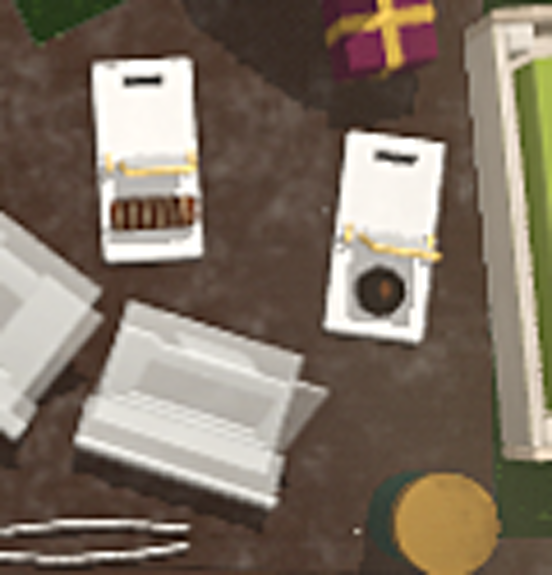

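View pics/c2.png

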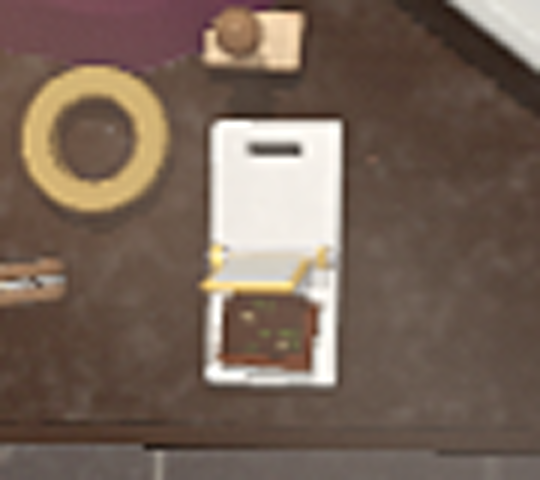

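View pics/c3.png

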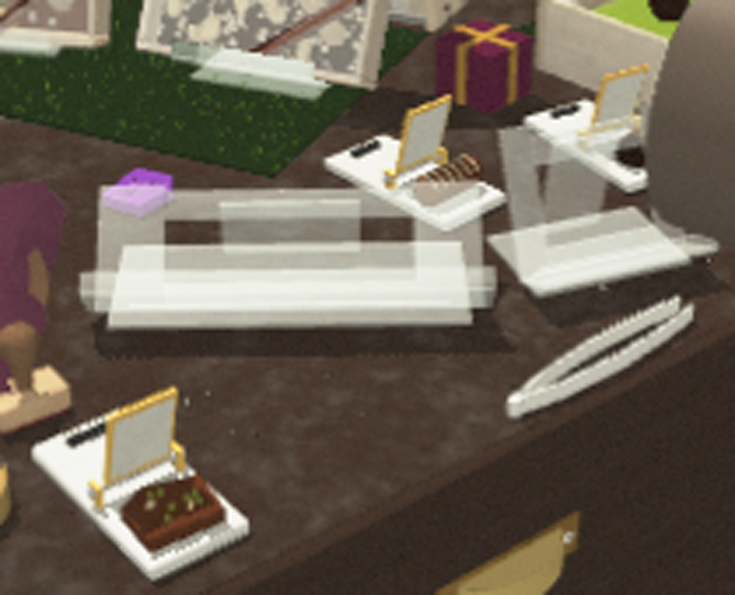

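```bash
cat > h.py <<'E'
from rig import ctrl, eyes
import cv2,numpy as np
from scipy.spatial.transform import Rotation as Ro
def ray(n,uv,z):
    p=eyes.camera_params(n)
    q=cv2.undistortPoints(np.array([[uv]],float),p['mtx'],p['dist'])[0,0]
    R=np.array(p['R']);t=np.array(p['t']); c=-R.T@t; d=R.T@np.array([*q,1])
    return c+d*(z-c[2])/d[2]
def proj(n,X):
    p=eyes.camera_params(n); R=np.array(p['R'])
    return cv2.projectPoints(np.atleast_2d(np.array(X,float)),cv2.Rodrigues(R)[0],np.array(p['t']),p['mtx'],p['dist'])[0][:,0]
def tw(P,X): # stand pose (x,y,th) local->world
    x,y,th=P; c,s=np.cos(th),np.sin(th); X=np.atleast_2d(X)
    return np.c_[x+c*X[:,0]-s*X[:,1], y+s*X[:,0]+c*X[:,1], X[:,2]]
E
python3 - <<'E'
from h import *
from scipy.optimize import least_squares
d={'dome':(4.6,340,150,[(347,130),(444,143),(424,342),(324,330)]),
'log':(4.6,340,150,[(92,62),(190,57),(203,257),(104,263)]),
'flat':(6,210,200,[(210,119),(342,119),(337,384),(204,384)])}
L=np.array([[.072,.034,.01],[.072,-.034,.01],[-.068,-.034,.01],[-.068,.034,.01]])
ps={}
for k,(f,ox,oy,c) in d.items():
    uv=np.array([((a+.5)/f-.5+ox,(b+.5)/f-.5+oy) for a,b in c])
    m=ray('top',uv.mean(0),.01)
    r=least_squares(lambda P:(proj('top',tw(P,L))-uv).ravel(),[m[0],m[1],0])
    P=r.x;ps[k]=P
    print(k,P.round(4),'deg',np.degrees(P[2]).round(1),'res px',np.abs(r.fun).max().round(2))
    for e in [(-.015,0,.079)]:
        print('edge',tw(P,e).round(4))
    print('scene',proj('scene',tw(P,[(-.015,.023,.079),(-.015,-.023,.079),(-.068,.034,.01),(-.068,-.034,.01),(.072,.034,.01)])).round().tolist())
np.savez('ps.npz',**ps)
# acrylic tops in scene vs top
for n,uv in [('tin',(433,264)),('tongs L',(326,268)),('acr',(358,255))]: print(n,ray('top',uv,.02).round(3))
o=ctrl.get_obs();q=o['orientation'];print(Ro.from_quat([q[1],q[2],q[3],q[0]]).as_matrix().round(3))
E
```

```text
dome [ 0.5843 -0.3244 -0.1079] deg -6.2 res px 0.27
edge [[ 0.5694 -0.3227  0.079 ]]
scene [[394.0, 162.0], [407.0, 158.0], [401.0, 192.0], [420.0, 186.0], [371.0, 173.0]]
log [ 0.6353 -0.159   0.0706] deg 4.0 res px 0.3
edge [[ 0.6203 -0.16    0.079 ]]
scene [[338.0, 172.0], [350.0, 167.0], [349.0, 203.0], [366.0, 195.0], [314.0, 185.0]]
flat [0.4448 0.2123 0.0107] deg 0.6 res px 0.59
edge [[0.4298 0.2121 0.079 ]]
scene [[253.0, 259.0], [273.0, 250.0], [265.0, 303.0], [294.0, 288.0], [230.0, 267.0]]
tin [ 0.387 -0.353  0.02 ]
tongs L [ 0.368 -0.017  0.02 ]
acr [ 0.411 -0.117  0.02 ]
[[ 0.948  0.318 -0.   ]
 [ 0.318 -0.948  0.002]
 [ 0.    -0.002 -1.   ]]
```

```bash
cat >> h.py <<'E'
PS=dict(np.load('ps.npz')) if __import__('os').path.exists('ps.npz') else {}
def plan(k,lx,tipz,ref=None):
    "shift/turn in tool axes to put shut fingertip at stand-local (lx,0), tool x along stand x, pointing down"
    P=PS[k]; o=ctrl.get_obs(); q=o['orientation'] ; R=Ro.from_quat([q[1],q[2],q[3],q[0]])
    tcp=tw(P,(lx,0,tipz+.173))[0]; c,s=np.cos(P[2]),np.sin(P[2])
    Rt=Ro.from_matrix(np.array([[c,s,0],[s,-c,0],[0,0,-1]]))
    sh=R.inv().apply(tcp-o['eef_pos']); tr=(R.inv()*Rt).as_rotvec(degrees=True)
    print(k,'shift mm',(sh*1e3).round(1),'turn',tr.round(2),'t',round(o['time_s'],2),'w',round(float(o['gripper_width']),3))
E
python3 - <<'E'
from h import *
plan('dome',-.060,.2)
from scipy.optimize import least_squares
for a,b in [((363,176.6),(368,215)),((393,176),(405,227)),((248,193),(291,165)),]:
    r=least_squares(lambda X:np.r_[proj('scene',X)[0]-a,proj('top',X)[0]-b],[.5,-.1,.05]);print(r.x.round(3),r.cost.round(1))
E
```

```text
dome shift mm [ 396.2 -156.3   31. ] turn [-1.200e-01  2.000e-02  2.473e+01] t 0.1 w 0.085
[ 0.531 -0.142  0.098] 1.0
[ 0.509 -0.245  0.077] 15.3
[0.687 0.098 0.067] 0.2
```

servo_tool(rows=[[[0.03, -0.012, 0.002, 0, 0, 2], [0.07, -0.028, 0.005, 0, 0, 4], [0.115, -0.045, 0.009, 0, 0, 7], [0.16, -0.063, 0.012, 0, 0, 10], [0.205, -0.081, 0.016, 0, 0, 13], [0.25, -0.099, 0.02, 0, 0, 16], [0.295, -0.116, 0.023, 0, 0, 19], [0.335, -0.132, 0.026, 0, 0, 21.5], [0.365, -0.144, 0.029, 0, 0, 23.5], [0.385, -0.152, 0.03, 0, 0, 24.4], [0.396, -0.156, 0.031, 0, 0, 24.7], [0.396, -0.156, 0.031, 0, 0, 24.7]]], grip=1)

```text
time_s: 1.3
eef_pos: [0.5253, -0.3177, 0.373]
orientation: [-0.0, 0.999, -0.052, -0.0]
contact_force: [-0.2, -0.4, -0.6]
gripper_width: -0.0001
```

```bash
python3 - <<'E'
from h import *
plan('dome',-.060,.067)
for n in("wrist","top","scene"):
  cv2.imwrite(f"pics/{n}2.png",eyes.capture(n)[:,:,::-1])
E
python3 -c "
import cv2,numpy as np
a=cv2.imread('pics/wrist2.png');b=cv2.imread('pics/scene2.png');c=cv2.imread('pics/top2.png')
cv2.imwrite('pics/w2.png',np.vstack([a[:, :],cv2.resize(np.hstack([b[120:220,300:460],c[150:250,340:500]]),(640,200))]))"
```

```text
dome shift mm [ -0.5   0.3 133. ] turn [-0.03  0.05  0.16] t 1.3 w -0.0
```

View pics/w2.png

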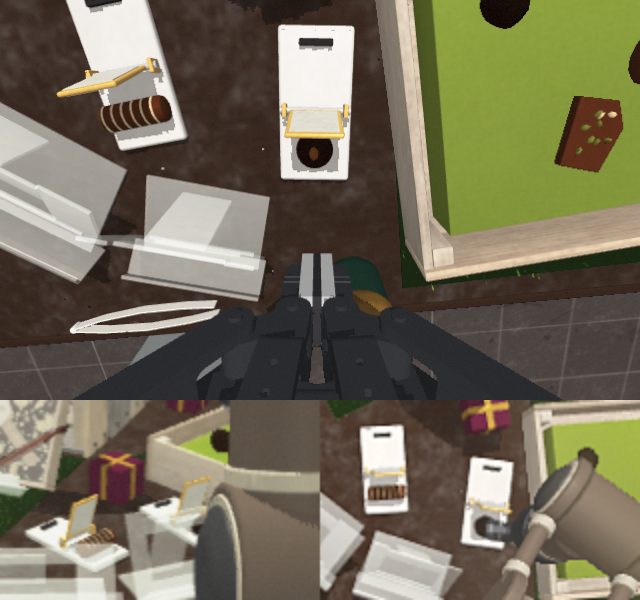

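The wrist view shows the dome stand straight ahead: flag edge at (315,137), dome with nut at (315,152), fingertips at (316,255). The log stand is at the upper left. The lookalike with green nut bits at (590,135) is in the tray without a stand, so it is not meant.

servo_tool(rows=[[[0, 0, 0.03, 0, 0, 0], [0, 0, 0.07, 0, 0, 0], [0, 0, 0.105, 0, 0, 0], [0, 0, 0.125, 0, 0, 0], [0, 0, 0.133, 0, 0, 0], [0, 0, 0.133, 0, 0, 0]]])

```text
time_s: 2.05
eef_pos: [0.5235, -0.3193, 0.2396]
orientation: [-0.001, 0.999, -0.054, -0.001]
contact_force: [0.6, -0.1, 0.5]
gripper_width: -0.0
```

Run:
```python
from h import *
plan('dome',.023,.067)
cv2.imwrite(f"pics/w3.png",eyes.capture('wrist')[:,:,::-1])
```

```text
dome shift mm [83.9 -1.5 -0.6] turn [-0.06  0.13 -0.05] t 2.05 w -0.0
```

View pics/w3.png

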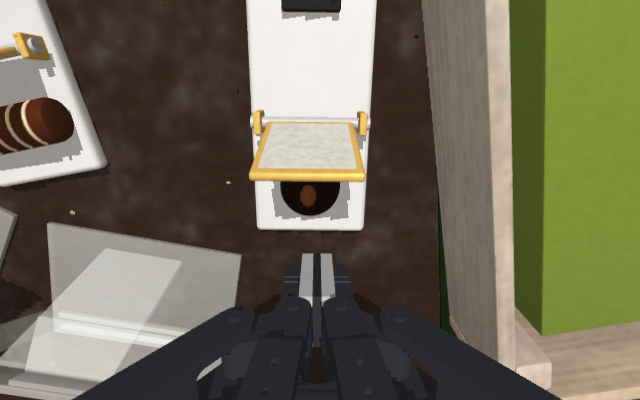

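servo_tool(rows=[[[0.012, 0, 0, 0, 0, 0], [0.024, -0.001, 0, 0, 0, 0], [0.032, -0.002, 0, 0, 0, 0], [0.04, -0.002, 0, 0, 0, 0], [0.048, -0.002, 0, 0, 0, 0], [0.056, -0.002, 0, 0, 0, 0], [0.064, -0.002, 0, 0, 0, 0], [0.072, -0.002, 0, 0, 0, 0], [0.08, -0.002, 0, 0, 0, 0], [0.085, -0.002, 0, 0, 0, 0], [0.075, -0.002, 0, 0, 0, 0], [0.06, -0.002, -0.01, 0, 0, 0]]])

```text
time_s: 3.3
eef_pos: [0.5835, -0.3225, 0.249]
orientation: [-0.001, 0.999, -0.053, -0.002]
contact_force: [-0.2, 0.2, 1.1]
gripper_width: 0.0004
```

servo_tool(rows=[[[-0.02, 0, -0.02, 0, 0, 0], [-0.04, 0, -0.06, 0, 0, 0], [-0.06, 0, -0.1, 0, 0, 0], [-0.06, 0, -0.125, 0, 0, 0], [-0.06, 0, -0.13, 0, 0, 0], [-0.06, 0, -0.13, 0, 0, 0]]])

```text
time_s: 3.9
eef_pos: [0.5245, -0.3168, 0.3815]
orientation: [0.001, 0.999, -0.054, 0.001]
contact_force: [0.7, 0.3, -0.1]
gripper_width: -0.0004
```

Run:
```python
from h import *
plan('log',-.060,.2)
cv2.imwrite(f"pics/w4.png",eyes.capture('wrist')[:,:,::-1])
```

```text
log shift mm [  34.1 -158.2    8.4] turn [  0.06  -0.09 -10.21] t 3.9 w -0.0
```

View pics/w4.png

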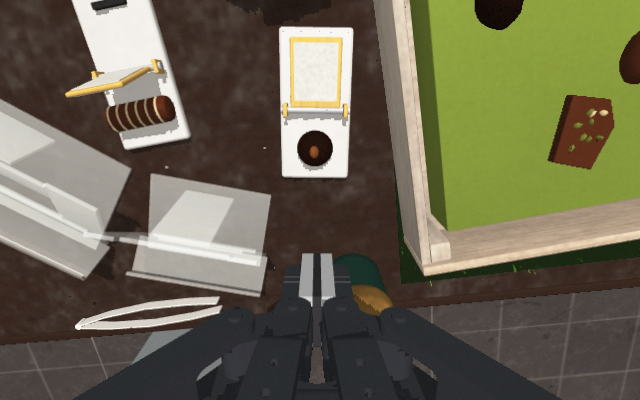

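The dome flag lies flat behind its chocolate (315,72), and the stand and dome have not moved. Next is the log.

servo_tool(rows=[[[0.005, -0.025, 0.001, 0, 0, -2], [0.013, -0.06, 0.003, 0, 0, -4], [0.02, -0.095, 0.005, 0, 0, -6.5], [0.027, -0.125, 0.007, 0, 0, -8.5], [0.032, -0.147, 0.008, 0, 0, -9.7], [0.034, -0.158, 0.008, 0, 0, -10.2], [0.034, -0.158, 0.008, 0, 0, -10.2], [0.034, -0.158, 0.008, 0, 0, -10.2]]])

```text
time_s: 4.75
eef_pos: [0.5753, -0.1636, 0.3715]
orientation: [0.0, 0.999, 0.035, -0.001]
contact_force: [0.8, 0.9, 0.5]
gripper_width: 0.0002
```

Run:
```python
from h import *
plan('log',-.060,.067)
cv2.imwrite(f"pics/w5.png",eyes.capture('wrist')[:,:,::-1])
```

```text
log shift mm [  0.4  -0.4 131.5] turn [-0.    0.12  0.01] t 4.75 w 0.0
```

View pics/w5.png

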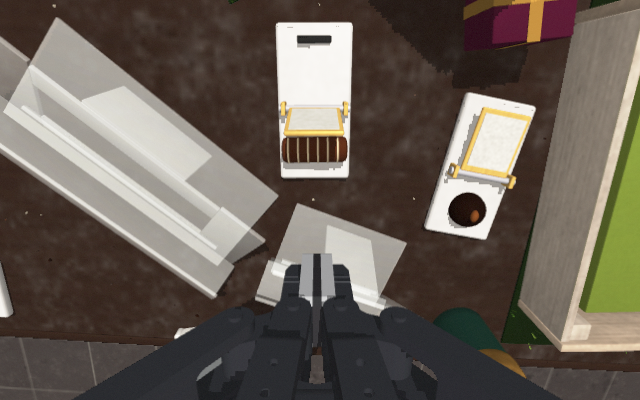

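The log flag is straight ahead at (315,125), with the fingers centred. I'll start the descent 10 mm nearer the flag to stay clear of the acrylic holder.

servo_tool(rows=[[[0.006, 0, 0.02, 0, 0, 0], [0.01, 0, 0.055, 0, 0, 0], [0.01, 0, 0.09, 0, 0, 0], [0.01, 0, 0.12, 0, 0, 0], [0.01, 0, 0.131, 0, 0, 0], [0.01, 0, 0.131, 0, 0, 0]]])

```text
time_s: 5.4
eef_pos: [0.5844, -0.1632, 0.2397]
orientation: [-0.001, 0.999, 0.035, -0.002]
contact_force: [-0.0, -0.1, 0.2]
gripper_width: -0.0001
```

Run:
```python
from h import *
plan('log',.023,.067)
cv2.imwrite(f"pics/w6.png",eyes.capture('wrist')[:,:,::-1])
```

```text
log shift mm [74.1 -0.7 -0.6] turn [-0.09  0.23 -0.08] t 5.4 w -0.0
```

View pics/w6.png

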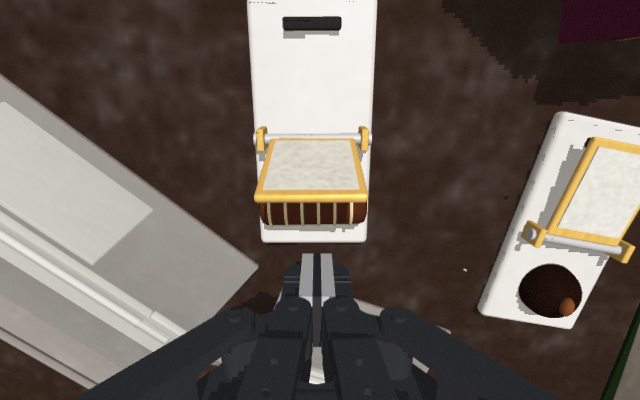

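No contact, and the fingers (317,255) are lined up with the log flag's edge (312,195). Tapping now.

servo_tool(rows=[[[0.01, 0, 0, 0, 0, 0], [0.018, -0.001, 0, 0, 0, 0], [0.026, -0.001, 0, 0, 0, 0], [0.034, -0.001, 0, 0, 0, 0], [0.042, -0.001, 0, 0, 0, 0], [0.05, -0.001, 0, 0, 0, 0], [0.058, -0.001, 0, 0, 0, 0], [0.066, -0.001, 0, 0, 0, 0], [0.075, -0.001, 0, 0, 0, 0], [0.075, -0.001, 0, 0, 0, 0], [0.065, -0.001, 0, 0, 0, 0], [0.05, -0.001, -0.01, 0, 0, 0]]])

```text
time_s: 6.65
eef_pos: [0.6339, -0.1577, 0.25]
orientation: [-0.001, 0.999, 0.036, -0.002]
contact_force: [0.0, 0.1, -1.0]
gripper_width: -0.0002
```

servo_tool(rows=[[[-0.02, 0, -0.02, 0, 0, 0], [-0.03, 0, -0.06, 0, 0, 0], [-0.045, 0, -0.1, 0, 0, 0], [-0.06, 0, -0.125, 0, 0, 0], [-0.06, 0, -0.13, 0, 0, 0], [-0.06, 0, -0.13, 0, 0, 0]]])

```text
time_s: 7.25
eef_pos: [0.575, -0.1624, 0.3827]
orientation: [0.0, 0.999, 0.035, 0.001]
contact_force: [0.1, 0.1, 0.6]
gripper_width: 0.0001
```

Run:
```python
from h import *
plan('flat',-.060,.2)
cv2.imwrite(f"pics/w7.png",eyes.capture('wrist')[:,:,::-1])
```

```text
flat shift mm [-163.6 -386.4    9.1] turn [ 0.04 -0.12  3.4 ] t 7.25 w 0.0
```

View pics/w7.png

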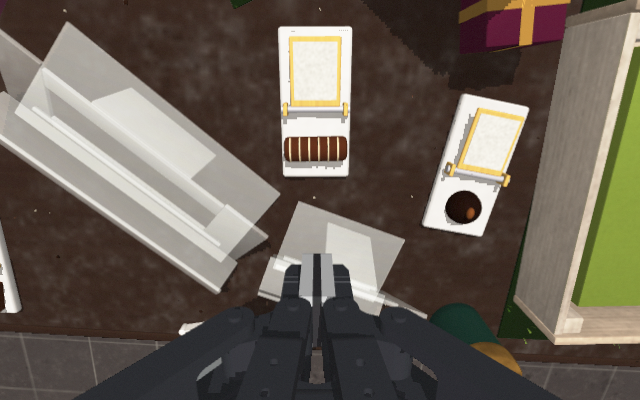

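The log flag is flat at (315,70), and the dome flag is still flat at (492,140). Next is the flat chocolate on the left.

servo_tool(rows=[[[-0.01, -0.025, 0, 0, 0, 0], [-0.027, -0.065, 0.001, 0, 0, 0], [-0.045, -0.105, 0.002, 0, 0, 1], [-0.063, -0.148, 0.003, 0, 0, 1], [-0.081, -0.19, 0.004, 0, 0, 2], [-0.099, -0.233, 0.005, 0, 0, 2], [-0.117, -0.276, 0.006, 0, 0, 3], [-0.135, -0.318, 0.007, 0, 0, 3], [-0.15, -0.354, 0.008, 0, 0, 3.4], [-0.16, -0.378, 0.009, 0, 0, 3.4], [-0.164, -0.386, 0.009, 0, 0, 3.4], [-0.164, -0.386, 0.009, 0, 0, 3.4]]])

```text
time_s: 8.5
eef_pos: [0.3838, 0.2118, 0.3711]
orientation: [0.001, 1.0, 0.007, -0.001]
contact_force: [-0.3, -0.2, 0.0]
gripper_width: -0.0004
```

Run:
```python
from h import *
plan('flat',-.055,.067)
cv2.imwrite(f"pics/w8.png",eyes.capture('wrist')[:,:,::-1])
```

```text
flat shift mm [  6.3  -0.  131. ] turn [0.09 0.17 0.2 ] t 8.5 w -0.0
```

View pics/w8.png

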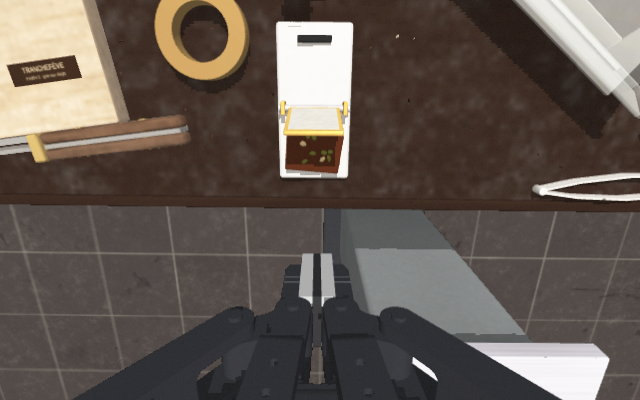

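The brown rectangular chocolate with green bits sits on its stand at (315,152). Its flag edge is at (314,132), and the fingers are centred on it.

servo_tool(rows=[[[0.002, 0, 0.02, 0, 0, 0], [0.004, 0, 0.055, 0, 0, 0], [0.006, 0, 0.09, 0, 0, 0], [0.006, 0, 0.12, 0, 0, 0], [0.006, 0, 0.131, 0, 0, 0], [0.006, 0, 0.131, 0, 0, 0]]])

```text
time_s: 9.15
eef_pos: [0.3903, 0.21, 0.2399]
orientation: [0.001, 1.0, 0.005, -0.002]
contact_force: [-0.3, -0.4, 1.1]
gripper_width: 0.0004
```

Run:
```python
from h import *
plan('flat',.023,.067)
cv2.imwrite(f"pics/w9.png",eyes.capture('wrist')[:,:,::-1])
```

```text
flat shift mm [77.5 -1.8 -0.4] turn [ 0.12  0.25 -0.06] t 9.15 w 0.0
```

View pics/w9.png

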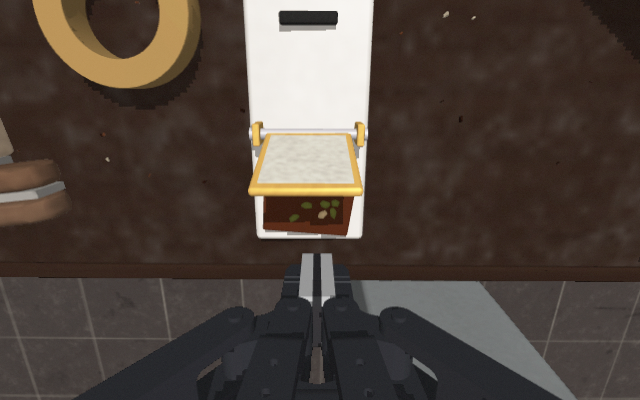

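servo_tool(rows=[[[0.01, -0.001, 0, 0, 0, 0], [0.02, -0.002, 0, 0, 0, 0], [0.028, -0.002, 0, 0, 0, 0], [0.036, -0.002, 0, 0, 0, 0], [0.044, -0.002, 0, 0, 0, 0], [0.052, -0.002, 0, 0, 0, 0], [0.06, -0.002, 0, 0, 0, 0], [0.068, -0.002, 0, 0, 0, 0], [0.078, -0.002, 0, 0, 0, 0], [0.078, -0.002, 0, 0, 0, 0], [0.068, -0.002, 0, 0, 0, 0], [0.053, -0.002, -0.01, 0, 0, 0]]])

```text
time_s: 10.4
eef_pos: [0.4423, 0.2135, 0.2505]
orientation: [0.001, 1.0, 0.005, -0.002]
contact_force: [0.5, -0.7, -0.2]
gripper_width: 0.0004
```

servo_tool(rows=[[[-0.02, 0, -0.02, 0, 0, 0], [-0.03, 0, -0.06, 0, 0, 0], [-0.045, 0, -0.1, 0, 0, 0], [-0.06, 0, -0.135, 0, 0, 0], [-0.06, 0, -0.16, 0, 0, 0], [-0.06, 0, -0.16, 0, 0, 0], [-0.06, 0, -0.16, 0, 0, 0], [-0.06, 0, -0.16, 0, 0, 0]]])

```text
time_s: 11.2
eef_pos: [0.3826, 0.2129, 0.41]
orientation: [0.001, 1.0, 0.006, -0.002]
contact_force: [0.4, -0.2, 0.3]
gripper_width: 0.0005
```

Run:
```python
from h import *
ims=[eyes.capture(n)[:,:,::-1] for n in('wrist','top','scene')]
a=cv2.resize(ims[0],(400,250));b=ims[1][140:290,200:460];c=ims[2][140:310,220:430]
s=cv2.imread('pics/top1.png')[140:290,200:460]
cv2.imwrite('pics/w10.png',np.vstack([np.hstack([a,cv2.resize(c,(400,250))]),np.hstack([cv2.resize(s,(400,230)),cv2.resize(b,(400,230))])]))
```

```text
(no output)
```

View pics/w10.png

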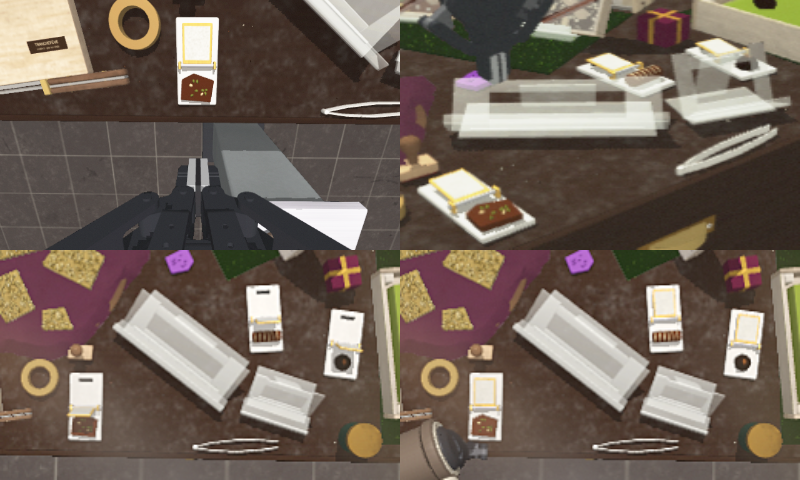

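All three flags lie flat in the scene and top views. The before and after top crops match for every stand, chocolate and other object, and the gripper is clear.

```bash
python3 -c "
from rig import ctrl
print(ctrl.sign_off())"
```

```text
the job is handed in; nothing more can be done
None
```

I tapped down all three flags with the closed fingertips in the order asked: dome, then striped log, then flat rectangular chocolate. I handed the job in at about 11 s; sign-off gave no verdict.

In the last wrist, top and scene pictures, all three flags lie flat away from their chocolates. The stands, chocolates and other objects look unmoved compared with the first top picture. The gripper ended clear of everything, with its fingertips about 24 cm above the table. Force readings between moves stayed at about 1 N. No check failed or disagreed.

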